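# Nest the porcelain casseroles with their handles fanned out

### The arm

A 6-joint arm with a two-finger parallel gripper is mounted at the origin on the work surface. World frame = base frame: x ahead of the robot, y to its left, z up, the work surface at z = 0. Lengths are in m, angles in rad, forces in N, time in s.
With the tool pointing down it reaches from about 0.325 to 0.875 m from the base axis. Payload 4.4 kg.
Tool frame: the origin (TCP) lies at the very end of the fingers, on their centre line; the grasp point (between the pads) lies 19 mm behind it; z points along the fingers, x is the direction in which the jaws open and shut, and the axes are right-handed (so a half turn about z gives the same grasp; the last joint's range is limited). The gripper opens to 85 mm and grips with 20 to 120 N. Pads are 22 mm wide; open, the fingers measure 114 mm over their backs; the gripper's body (76 mm by 85 mm) begins 54 mm behind the grasp point. The pads swing forward as they close: fully open they stand 13 mm farther back than shut.
Start: joints at [-1.466, 0.207, 1.542, -0, 1.393, -0.15], TCP at [0.145, -0.556, 0.231] pointing down, gripper open.
Joint ranges: [-2.73, 2.73], [-0.86, 2.22], [0.23, 2.46], [-1.11, 4.25], [0.08, 2.63], [-2.82, 2.82]. Speed limits (rad/s): [2.79, 2.79, 3.14, 3.14, 3.14, 3.14].

### API

Orientations are given as a 3x3 rotation matrix whose columns are the frame's x, y, z axes.
In Python, from bench import * gives the robot as it stands.
- The arm moves only by the tool play_rows, never from a script. Its arguments are lists of equal length, an entry for each row: "claw": the opening in per cent of the stroke, from 0 (shut) to 100 (fully open); "dp": the shift along the world's x, y, z scaled (see below), a list of three; "angular": the turn, a rotation vector about the world's x, y, z scaled (see below), a list of three. In form: {"claw": [claw, ...], "dp": [[x, y, z], ...], "angular": [[ax, ay, az], ...]}. A call has 1 to 8 rows; each row shifts and turns the pose as measured when the row begins; what a row does not reach is not made up. The controller multiplies each number of a shift by 0.02 m and each number of a turn by 0.12 rad. A row lasts 1/8 s, in which the tool goes at most 62.5 mm and 10.7 degrees, less where a joint would pass 70% of its speed; a pose out of reach is approached as far as the arm can. A call with a number of a shift or a turn outside -1 to 1 is refused whole. A call with a gripper value outside its range is refused whole. The fingers move at their own pace and stop on an object; the grip force is fixed at half the most. Time passes only in rows, so rows that do not move let the fingers close. It gives the time, the measured TCP pose, the force and the opening at its end, in the units of the state.
- get_obs(): the state, without advancing time (a new reading comes with each control period).
- grab_frame(name): name is "scene" or "top"; returns a dict with "frame" (400x640x3 uint8, red, green, blue), "z_map" (400x640 float32, m along the optical axis (not along the pixel's ray), 0 where there is no reading), "fx", "fy", "cx", "cy" (pixels), "rvec" (rotation vector, rad) and "tvec" (3), from world to camera coordinates, as OpenCV has them. Camera axes: x right, y down, z forward; pixel columns grow to the right and rows downward; lengths in m; the calibration is good to about 2 mm. A picture is of the moment at which its call begins.
- hand_in(): hands the job in, once; it reports no verdict.
The state is a dict: "t": time; "q": joint angles; "joint_velocities": joint speeds; "tau": joint torques, N m; "eef_pos": TCP position; "ee_rot": TCP orientation; "force": force on the tool from outside, world axes, zero at the start; "wrist_torque": the same for the moment, N m; "gripper_width": finger opening in m.
Only numpy, scipy, OpenCV 4.12 (cv2) and the standard library are available. Lean on these libraries where they do the work, as an engineer would, in place of code of your own. Each camera call takes 0.05 s, during which the arm holds its last target.

### The job

Nest the three porcelain casseroles on the drying mat, all fully home, ready for the shelf: the middle one was put into the bottom one with one handle on top of the other and sits cocked, so swing its handle aside until the bowl drops level, then set the third casserole into it. Fan the three handles out, at least an eighth of a turn between any two, and leave the stack standing free on the mat. Drop nothing, and leave the mortar, evaporating dish, spot plate and beaker where they are.

Things in the scene. Friction and masses are not known exactly. Their poses are not given: they have to be found in the camera images.
- mat: dark rubber drying mat, fixed, 420 x 940 mm, 4 mm thick, long side along its y; origin at the centre of its underside, on the bench. Rubber grips porcelain well (friction about 1.2); glazed porcelain slides easily on porcelain (about 0.2)
- bottom_bowl (a point): bowl centre of the bottom one of three alike white porcelain casseroles (0.27 to 0.39 kg): conical bowl 126 mm across the rim, 66 mm across the flat foot, 54 mm high, wall 4 mm, inner floor 10 mm above the underside, one straight level stick handle at the rim. Point on the axis, 27 mm above the underside; x along the handle, z up. Stands on the mat
- bottom_handle (a point): grip point on its handle, 100 mm from the bowl's axis, on the handle's middle line. Each handle is 20 mm wide, 18 mm high, flat-sided, from 66 to 135 mm from the axis; its middle line is 56 mm above the casserole's underside (it spans 47 to 65 mm, so it stands 11 mm above the rim). Axes as the bowl point
- bottom_end (a point): outer end of the bottom casserole's handle, on its middle line, 135 mm from the bowl's axis
- middle_bowl (a point): bowl centre of the middle casserole (point and axes as the bottom one's). Starts in the bottom one, its handle lying on the bottom one's handle, cocked some 5 degrees, handle side high. Home, its point lies 10 mm above the bottom one's, it can turn freely, and its handle clears the lower rim by 3 mm; one handle right over the next is 8 mm too thick to fit
- middle_handle (a point): grip point on the middle casserole's handle, 100 mm from its bowl's axis, on the handle's middle line. Pushed sideways here, the casserole turns about its axis in the bottom one, which stays put on the rubber
- middle_end (a point): outer end of the middle casserole's handle, 135 mm from its bowl's axis
- third_bowl (a point): bowl centre of the third casserole (point and axes as the bottom one's). Starts alone on the mat; home in the middle one, its point lies 10 mm above the middle one's. The tapered bowls centre each other, from up to 8 mm aside
- third_handle (a point): grip point on the third casserole's handle, 100 mm from its bowl's axis, on the handle's middle line; 60 mm above the bench at the start
- third_end (a point): outer end of the third casserole's handle, 135 mm from its bowl's axis
- mortar: bystander: white porcelain mortar, 116 mm across, 62 mm high, its pestle leaning out of it to about 100 mm, on the mat; origin under its centre
- dish: bystander: small white evaporating dish without handle, 90 mm across, 34 mm high, on the mat; origin under its centre
- spot_plate: bystander: white spot plate with twelve wells, 112 x 88 x 15 mm, on the mat; origin under its centre
- beaker: bystander: glass beaker, 72 mm across, 98 mm high, on the mat; origin under its centre
There are look-alikes about, which are no part of the job. What is shaped like the part that bears third_bowl but brown is not meant.

How it is judged:
At the end, for the whole second after the job is handed in: Middle home in bottom, third home in middle (bowl points 6 to 12 mm apart in height, axes within 6 mm and 2 degrees); handles at least 45 degrees apart (ends 103 mm or more); bottom one level within 2 degrees on the mat, axis 30 mm inside its edges; all let go, at rest (z of middle_bowl in the frame of bottom_bowl between 0.006 and 0.012 m and horizontal distance between middle_bowl and bottom_bowl below 0.006 m and angle between the z axis of middle_bowl and the z axis of bottom_bowl, either way round below 0.035 rad and z of third_bowl in the frame of middle_bowl between 0.006 and 0.012 m and horizontal distance between third_bowl and middle_bowl below 0.006 m and angle between the z axis of third_bowl and the z axis of middle_bowl, either way round below 0.035 rad and horizontal distance between bottom_end and middle_end above 0.103 m and horizontal distance between each of middle_end, bottom_end and third_end above 0.103 m and angle between bottom_bowl's own z axis and vertical below 0.035 rad and height (world z) of bottom_bowl below 0.035 m and x of bottom_bowl in the frame of mat between -0.18 and 0.18 m and y of bottom_bowl in the frame of mat between -0.44 and 0.44 m and linear speed of each of bottom, middle, third below 0.02 m/s); the robot touches nothing.
It fails at once if the bottom casserole is dropped or flung (falls free more than about 2 cm) (linear speed of bottom above 0.65 m/s and contact force between bottom and the fingers below 0.05 N).
It fails at once if the middle casserole is dropped or flung (falls free more than about 2 cm) (linear speed of middle above 0.65 m/s and contact force between middle and the fingers below 0.05 N).
It fails at once if the third casserole is dropped or flung (falls free more than about 2 cm) (linear speed of third above 0.65 m/s and contact force between third and the fingers below 0.05 N).
It fails at once if the mortar, evaporating dish, spot plate or beaker is pushed away (more than 3 cm) (distance of any of mortar, dish, spot_plate, beaker from where it was at the start of the episode above 0.03 m).
It also fails if it takes over 51 s, if anything falls off the work surface, if the arm or the gripper's body presses on something with over 40 N, if the wrist force passes 120 N, or if a joint passes its speed limit or range.

## Working session

There is one attempt and no reset: what is moved stays moved. The work goes in short steps, Python scripts to look and compute and a tool call to move; the robot and the scene stay as the last step left them, time stands still between calls to the robot, and variables do not carry over. Pictures are saved under pics/ and viewed, and the job is handed in when it is done.

Besides the shell and the picture viewer there is one more tool, called after "Emit:" as name(argument=value, ...) on one line, values as JSON. play_rows: Moves the arm, as the interface text tells. Its arguments: {"type":"object","properties":{"claw":{"type":"array"},"dp":{"type":"array"},"angular":{"type":"array"}},"required":["claw","dp","angular"]}

```bash
mkdir -p pics; cat > h.py <<'E'
from bench import *
import numpy as np, cv2
def snap(n):
    f=grab_frame(n); np.savez('%s.npz'%n,**{k:np.array(v) for k,v in f.items()})
    return f
def world(f,u,v,d=None):
    R,_=cv2.Rodrigues(np.array(f['rvec'],float)); t=np.array(f['tvec'],float).reshape(3)
    u=np.asarray(u,float);v=np.asarray(v,float)
    if d is None: d=f['z_map'][v.astype(int),u.astype(int)]
    p=np.stack([(u-f['cx'])/f['fx']*d,(v-f['cy'])/f['fy']*d,d],-1)
    return (p-t)@R
def cloud(f):
    v,u=np.mgrid[0:400,0:640]
    return world(f,u,v,f['z_map'])
def proj(f,P):
    p,_=cv2.projectPoints(np.array(P,float).reshape(-1,1,3),np.array(f['rvec'],float),np.array(f['tvec'],float),np.array([[f['fx'],0,f['cx']],[0,f['fy'],f['cy']],[0,0,1]],float),None)
    return p[:,0]
E
python3 - <<'E'
from h import *
for n in('scene','top'):
    f=snap(n); cv2.imwrite(f'pics/{n}0.png',f['frame'][...,::-1])
    R,_=cv2.Rodrigues(np.array(f['rvec'],float)); print(n,f['fx'],-R.T@np.array(f['tvec']).reshape(3),R[2])
print(get_obs())
E
```

```text
scene 428.1415907980117 [1.26751092 0.51711211 0.65155727] [-0.7064525  -0.46734137 -0.5315232 ]
top 377.00720620504444 [0.40289038 0.00458009 1.21571602] [ 0.06458688 -0.00884828 -0.99787286]
{'t': 0.1, 'q': array([-1.46652582e+00,  2.07376099e-01,  1.54283395e+00,  1.03593628e-05,
        1.39352595e+00, -1.50483533e-01]), 'joint_velocities': array([ 3.63941897e-05, -1.73640494e-03, -3.72460222e-03,  1.54124319e-03,
        1.56907267e-03, -4.34047002e-04]), 'tau': array([-1.41826407e-03, -3.84097588e+01, -2.92549735e+01, -2.56802850e-04,
        4.94065738e-03, -1.15603885e-05]), 'eef_pos': array([ 0.14483179, -0.55573625,  0.2302076 ]), 'ee_rot': array([[ 2.52005388e-01, -9.67725808e-01, -2.12940861e-04],
       [-9.67723514e-01, -2.52005261e-01,  2.13276131e-03],
       [-2.11759038e-03, -3.31399464e-04, -9.99997703e-01]]), 'force': array([0.53045518, 0.95924226, 0.00507352]), 'wrist_torque': array([-0.04625339, -0.00200666, -0.0042361 ]), 'gripper_width': 0.08522613993229551}
```

View pics/scene0.png

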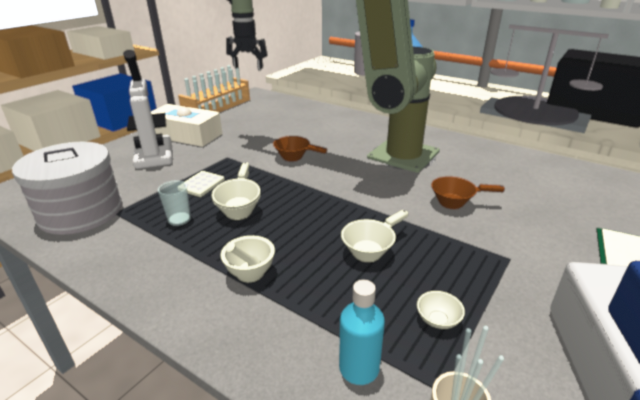

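View pics/top0.png

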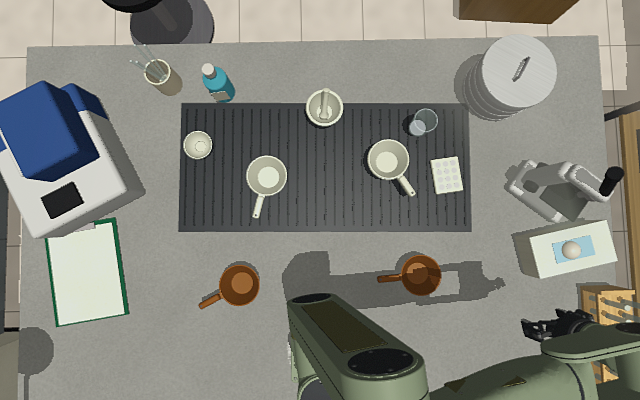

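```bash
python3 - <<'E'
from h import *
f=dict(np.load('top.npz')); g=dict(np.load('scene.npz'))
a=f['frame'][130:230,220:320]; b=f['frame'][120:220,350:450]; c=g['frame'][150:250,190:290]; d=g['frame'][190:290,320:420]
im=np.vstack([np.hstack([cv2.resize(x,(300,300),interpolation=cv2.INTER_CUBIC) for x in (a,b)]),np.hstack([cv2.resize(x,(300,300),interpolation=cv2.INTER_CUBIC) for x in (d,c)])])
cv2.imwrite('pics/crop0.png',im[...,::-1])
W=cloud(f)
im=f['frame'].astype(int)
for nm,(u0,u1,v0,v1) in dict(A=(235,300,140,225),B=(355,425,130,205)).items():
    w=W[v0:v1,u0:u1].reshape(-1,3); col=im[v0:v1,u0:u1].reshape(-1,3)
    m=(w[:,2]>.03)
    print(nm,'zmax',np.percentile(w[m][:,2],[50,90,98,100]))
    for zl in (.05,.058,.064,.072):
        p=w[w[:,2]>zl]
        if len(p): print(zl,len(p),p.min(0),p.max(0))
    print('min bowl',)
for n,(u,v) in dict(A=(266,175),B=(388,161),Aend=(257,214),Bend=(410,192)).items(): print(n,world(f,u,v))
for n,(u,v) in dict(d=(198,145),sp=(447,175),mort=(324,108),bk=(424,122)).items(): print(n,world(f,u,v))
# mat
print(world(f,[180,470,180,470],[104,104,231,231]))
E
```

```text
A zmax [0.0528199  0.06902315 1.21571602 1.21571602]
0.05 512 [0.40289038 0.00458009 0.05014166] [0.60505609 0.21601127 1.21571602]
0.058 288 [0.40289038 0.00458009 0.05801529] [0.60464083 0.2153711  1.21571602]
0.064 160 [0.40289038 0.00458009 0.06409207] [0.4961062  0.19727453 1.21571602]
0.072 38 [0.40289038 0.00458009 0.07213607] [0.47676106 0.19023245 1.21571602]
min bowl
B zmax [0.06043954 0.08869011 0.09466471 1.21571602]
0.05 849 [ 0.40289038 -0.33328961  0.05000568] [0.67494801 0.00458009 1.21571602]
0.058 667 [ 0.40289038 -0.33328961  0.05800584] [0.67494801 0.00458009 1.21571602]
0.064 506 [ 0.40289038 -0.33328961  0.06405207] [0.67364093 0.00458009 1.21571602]
0.072 293 [ 0.40289038 -0.328544    0.07203205] [0.66934595 0.00458009 1.21571602]
min bowl
A [0.55044443 0.1625276  0.01641433]
B [ 0.58574364 -0.22813827  0.02294503]
Aend [0.42559966 0.18480451 0.06774541]
Bend [ 0.48000047 -0.27673122  0.09423181]
d [0.65426352 0.38211742 0.00645425]
sp [ 0.53699621 -0.41647603  0.01860902]
mort [ 0.75104218 -0.02694718  0.06031287]
bk [ 0.71158661 -0.3509093   0.01514665]
[[ 0.7922997   0.44214047  0.00107458]
 [ 0.76488058 -0.49932883  0.0244447 ]
 [ 0.37846005  0.44028322  0.00598966]
 [ 0.35624593 -0.48758523  0.00348479]]
```

View pics/crop0.png

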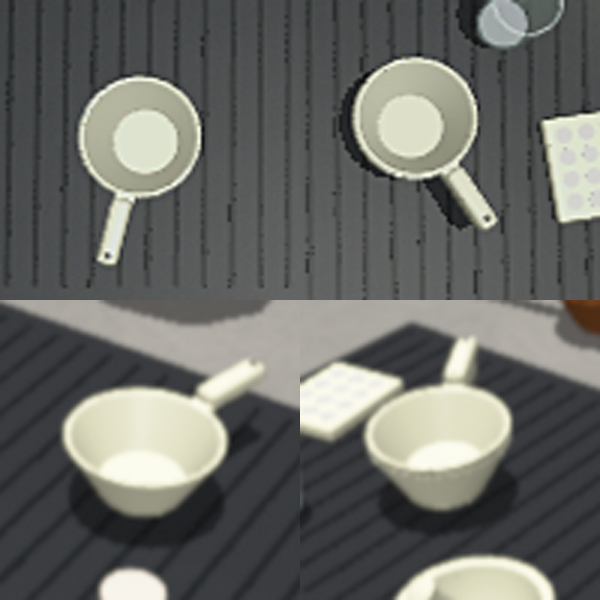

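Two white handled bowls: A at (266,175), handle top at z≈68 mm, so a lone casserole; B at (389,160), handle top at z≈94 mm, so the stack. The brown ones at (240,285) and (422,274) are the look-alikes. The crop confirms this: A is third, and B is bottom+middle with both handles in line. Next I'll fit the poses.

```bash
cat >> h.py <<'E'
def rays(f,uv,z):
    R,_=cv2.Rodrigues(np.array(f['rvec'],float)); t=np.array(f['tvec'],float).reshape(3)
    c=-R.T@t; uv=np.asarray(uv,float).reshape(-1,2)
    d=np.c_[(uv[:,0]-f['cx'])/f['fx'],(uv[:,1]-f['cy'])/f['fy'],np.ones(len(uv))]@R
    return c+d*((z-c[2])/d[:,2])[:,None]
def white(f,box):
    u0,u1,v0,v1=box; im=f['frame'].astype(int)
    m=np.zeros((400,640),np.uint8); s=im[v0:v1,u0:u1]
    m[v0:v1,u0:u1]=(s.min(-1)>115)
    n,l,st,_=cv2.connectedComponentsWithStats(m)
    return (l==1+np.argmax(st[1:,4])).astype(np.uint8)
def fitc(f,box,zrim,zh):
    m=white(f,box)
    o=cv2.morphologyEx(cv2.morphologyEx(m,cv2.MORPH_CLOSE,np.ones((5,5))),cv2.MORPH_OPEN,cv2.getStructuringElement(cv2.MORPH_ELLIPSE,(17,17)))
    cs,_=cv2.findContours(o,cv2.RETR_EXTERNAL,cv2.CHAIN_APPROX_NONE); c=max(cs,key=len)[:,0]
    P=rays(f,c,zrim)[:,:2]
    from scipy.optimize import least_squares
    r=least_squares(lambda x:np.hypot(P[:,0]-x[0],P[:,1]-x[1])-x[2],[*P.mean(0),.063],loss='soft_l1',f_scale=.001).x
    vv,uu=np.nonzero(m); H=rays(f,np.c_[uu,vv],zh)[:,:2]
    dd=np.hypot(*(H-r[:2]).T); h=H[(dd>.072)&(dd<.15)]
    mu=h.mean(0)
    u,s,vt=np.linalg.svd(h-mu); ax=vt[0]*np.sign(vt[0]@(mu-r[:2]))
    off=np.cross(ax,r[:2]-mu)
    return r,dict(n=len(h),dmax=dd.max(),ang_c=np.degrees(np.arctan2(*(mu-r[:2])[::-1])),ang_ax=np.degrees(np.arctan2(ax[1],ax[0])),mu=mu,off=off)
E
python3 - <<'E'
from h import *
f=dict(np.load('top.npz'))
print(fitc(f,(235,300,140,225),.058,.065))
print(fitc(f,(355,425,130,205),.073,.085))
print('mat', proj(f,[[0.58,0.0,0]]))
E
```

```text
(array([0.54457839, 0.15661488, 0.06186324]), {'n': 135, 'dmax': np.float64(0.1333186502596643), 'ang_c': np.float64(164.8277930669973), 'ang_ax': np.float64(165.72935736992477), 'mu': array([0.4462742 , 0.18327234]), 'off': array(0.00160264)})
(array([ 0.58419459, -0.21901221,  0.06193439]), {'n': 132, 'dmax': np.float64(0.13210638856856324), 'ang_c': np.float64(-148.56963413412342), 'ang_ax': np.float64(-146.97164283113966), 'mu': array([ 0.49758371, -0.27194275]), 'off': array(0.0028306)})
mat [[316.6258397  165.42504719]]
```

Emit:
play_rows(claw=[0, 0, 0, 0, 0, 0, 0, 0], dp=[[1, 1, 0], [1, 1, 0], [1, 1, 0], [1, 1, 0], [1, 1, 0], [1, 1, 0], [1, 1, 0], [1, 1, 0]], angular=[[0, 0, 0.3], [0, 0, 0.3], [0, 0, 0.3], [0, 0, 0.3], [0, 0, 0.3], [0, 0, 0.3], [0, 0, 0.3], [0, 0, 0.3]])

```text
t: 1.1
eef_pos: [0.3066, -0.3887, 0.2251]
ee_rot: [[0.521, -0.854, -0.005], [-0.854, -0.521, 0.01], [-0.011, -0.001, -1.0]]
force: [-0.1, -0.1, 0.5]
gripper_width: -0.0001
```

Emit:
play_rows(claw=[0, 0, 0, 0, 0, 0, 0, 0], dp=[[1, 1, -0.4], [1, 1, -0.4], [1, 1, -0.4], [1, 1, -0.4], [1, 0.95, -0.4], [1, 0.95, -0.4], [1, 0.95, -0.4], [1, 0.95, -0.4]], angular=[[0, 0, 0], [0, 0, 0], [0, 0, 0], [0, 0, 0], [0, 0, 0], [0, 0, 0], [0, 0, 0], [0, 0, 0]])

```text
t: 2.1
eef_pos: [0.4696, -0.225, 0.1562]
ee_rot: [[0.521, -0.854, -0.008], [-0.854, -0.521, 0.014], [-0.016, 0.0, -1.0]]
force: [0.2, -0.3, -0.4]
gripper_width: 0.0002
```

Emit:
play_rows(claw=[0, 0, 0, 0, 0, 0], dp=[[0, 0, -1], [0, 0, -1], [0, 0, -1], [0, 0, -0.7], [0, 0, -0.25], [0, 0, 0]], angular=[[0, 0, 0], [0, 0, 0], [0, 0, 0], [0, 0, 0], [0, 0, 0], [0, 0, 0]])

```text
t: 2.85
eef_pos: [0.4695, -0.2218, 0.0725]
ee_rot: [[0.524, -0.851, -0.012], [-0.851, -0.525, 0.016], [-0.02, 0.001, -1.0]]
force: [0.1, -1.2, 1.7]
gripper_width: 0.0001
```

```bash
python3 - <<'E'
from h import *
g=snap('scene');f=snap('top')
c=g['frame'][140:240,190:290]; d=f['frame'][120:220,350:450]
cv2.imwrite('pics/c1.png',np.hstack([cv2.resize(x,(400,400),interpolation=cv2.INTER_CUBIC) for x in (c,d)])[...,::-1])
print(get_obs()['eef_pos'],get_obs()['force'])
E
```

```text
[ 0.47004138 -0.22212835  0.07324324] [ 0.6535732  -0.55629012  0.48028902]
```

View pics/c1.png

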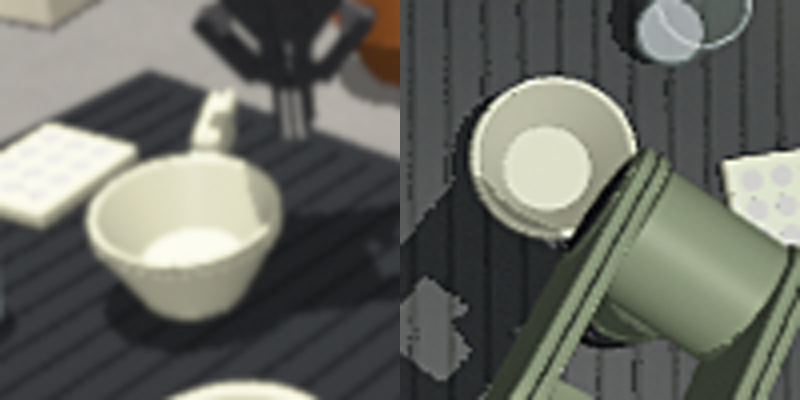

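Emit:
play_rows(claw=[0, 0, 0, 0, 0, 0, 0, 0], dp=[[0.4, -0.72, 0], [0.4, -0.72, 0], [0.15, -0.33, 0], [0.15, -0.33, 0], [0.15, -0.33, 0], [0.21, -0.3, 0], [0.21, -0.3, 0], [0.21, -0.3, 0]], angular=[[0, 0, 0], [0, 0, 0], [0, 0, 0.58], [0, 0, 0.58], [0, 0, 0.58], [0, 0, 0.58], [0, 0, 0.58], [0, 0, 0.58]])

```text
t: 3.95
eef_pos: [0.5152, -0.3013, 0.0775]
ee_rot: [[0.831, -0.557, -0.006], [-0.557, -0.831, 0.005], [-0.007, -0.001, -1.0]]
force: [-0.3, 0.2, -0.5]
gripper_width: 0.0
```

```bash
python3 - <<'E'
from h import *
g=snap('scene');f=snap('top')
c=g['frame'][140:240,190:290]; d=f['frame'][120:220,350:450]
cv2.imwrite('pics/c2.png',np.hstack([cv2.resize(x,(400,400),interpolation=cv2.INTER_CUBIC) for x in (c,d)])[...,::-1])
print(get_obs()['eef_pos'],get_obs()['force'])
E
```

```text
[ 0.51550524 -0.30179033  0.07771936] [ 0.50646189 -0.03646025 -0.0802562 ]
```

View pics/c2.png

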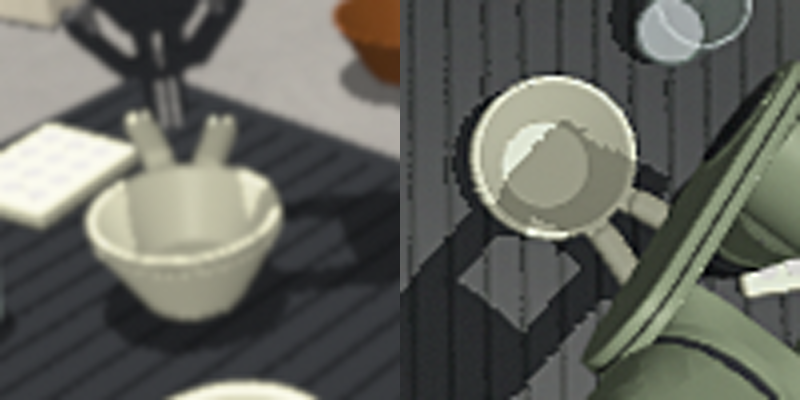

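Emit:
play_rows(claw=[0, 0, 0, 0], dp=[[-0.16, 0.12, 0], [0, 0, -0.3], [0, 0, -0.25], [0, 0, 0]], angular=[[0, 0, 0], [0, 0, 0], [0, 0, 0], [0, 0, 0]])

```text
t: 4.55
eef_pos: [0.5118, -0.2994, 0.0657]
ee_rot: [[0.828, -0.561, -0.005], [-0.561, -0.828, 0.005], [-0.007, -0.001, -1.0]]
force: [0.4, -0.3, 0.5]
gripper_width: 0.0
```

Emit:
play_rows(claw=[0, 0, 0, 0, 0, 0, 0, 0], dp=[[0.3, -0.14, 0], [0.3, -0.14, 0], [0.3, -0.14, 0], [0.25, -0.11, 0], [0.25, -0.11, 0], [0.25, -0.1, 0], [0.25, -0.06, 0], [0.25, -0.06, 0]], angular=[[0, 0, 0.5], [0, 0, 0.5], [0, 0, 0.5], [0, 0, 0.5], [0, 0, 0.5], [0, 0, 0.5], [0, 0, 0.4], [0, 0, 0.4]])

```text
t: 5.55
eef_pos: [0.5547, -0.3156, 0.0646]
ee_rot: [[0.992, -0.124, -0.01], [-0.124, -0.992, 0.002], [-0.01, -0.001, -1.0]]
force: [0.2, 0.9, 0.3]
gripper_width: 0.0001
```

```bash
python3 - <<'E'
from h import *
g=snap('scene');f=snap('top')
c=g['frame'][140:240,190:290]; d=f['frame'][120:220,350:450]
cv2.imwrite('pics/c3.png',np.hstack([cv2.resize(x,(400,400),interpolation=cv2.INTER_CUBIC) for x in (c,d)])[...,::-1])
print(get_obs()['eef_pos'],get_obs()['force'])
E
```

```text
[ 0.55508174 -0.31575105  0.06472816] [ 0.05546688 -0.08554686  0.13341041]
```

View pics/c3.png

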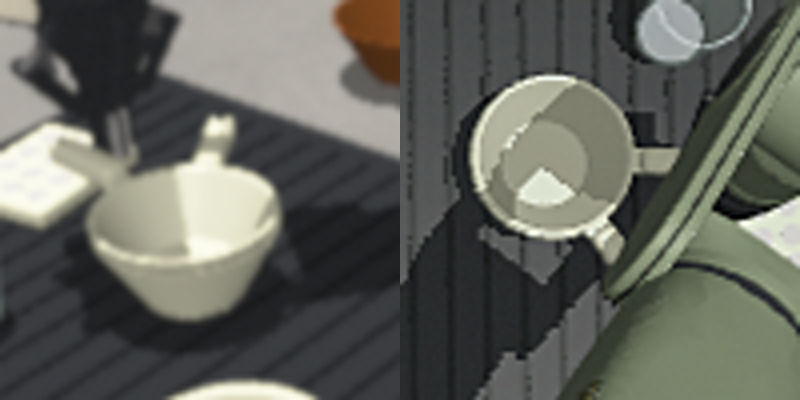

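Emit:
play_rows(claw=[0, 0, 0, 0, 30, 60, 85, 85], dp=[[-0.35, 0.05, 0], [-0.1, 0, 0.5], [-0.1, 0, 1], [0, 0, 1], [0, 0, 1], [-0.3, 1, 1], [-0.3, 1, 0.2], [-0.3, 1, 0]], angular=[[0, 0, 0], [0, 0, 0], [0, 0, 0], [0, 0, 0.3], [0, 0, 0.55], [0, 0, 0.55], [0, 0, 0.55], [0, 0, 0.55]])

```text
t: 6.65
eef_pos: [0.5258, -0.2562, 0.1725]
ee_rot: [[0.984, 0.177, -0.0], [0.177, -0.984, -0.008], [-0.002, 0.008, -1.0]]
force: [0.4, 0.9, -0.3]
gripper_width: 0.0722
```

Emit:
play_rows(claw=[85, 85, 85, 85, 85, 85, 85, 85], dp=[[-0.2, 1, 0], [-0.2, 1, 0], [-0.2, 1, 0], [-0.2, 1, 0], [-0.2, 1, 0], [-0.2, 1, 0], [-0.2, 1, 0], [-0.2, 1, 0]], angular=[[0, 0, 0.55], [0, 0, 0.55], [0, 0, 0.55], [0, 0, 0.55], [0, 0, 0.55], [0, 0, 0.55], [0, 0, 0.55], [0, 0, 0.55]])

```text
t: 7.65
eef_pos: [0.4946, -0.0913, 0.185]
ee_rot: [[0.747, 0.665, 0.021], [0.665, -0.747, -0.01], [0.009, 0.021, -1.0]]
force: [0.8, -0.2, -0.1]
gripper_width: 0.0727
```

Emit:
play_rows(claw=[85, 85, 85, 85, 85, 85, 85, 85], dp=[[-0.2, 1, 0], [-0.2, 1, 0], [-0.2, 1, 0], [-0.2, 1, 0], [-0.2, 1, 0], [-0.2, 1, 0], [-0.2, 1, 0], [0, 1, 0]], angular=[[0, 0, 0.55], [0, 0, 0.55], [0, 0, 0.55], [0, 0, 0.55], [0, 0, 0.55], [0, 0, 0.55], [0, 0, 0.55], [0, 0, 0.5]])

```text
t: 8.65
eef_pos: [0.4622, 0.08, 0.1841]
ee_rot: [[0.28, 0.96, 0.021], [0.96, -0.28, 0.003], [0.009, 0.019, -1.0]]
force: [0.0, -0.3, 0.0]
gripper_width: 0.0722
```

Emit:
play_rows(claw=[85, 85, 85, 85, 85, 85], dp=[[-0.1, 1, 0], [-0.1, 1, 0], [-0.1, 1, 0], [0, 1, 0], [0, 0.6, 0], [0, 0, 0]], angular=[[0, 0.1, 0.1], [0, 0.07, 0.1], [0, 0, 0], [0, 0, 0], [0, 0, 0], [0, 0, 0]])

```text
t: 9.4
eef_pos: [0.4527, 0.1794, 0.1835]
ee_rot: [[0.241, 0.971, -0.002], [0.971, -0.241, 0.003], [0.002, -0.002, -1.0]]
force: [1.0, 0.8, -0.2]
gripper_width: 0.0727
```

```bash
python3 - <<'E'
from h import *
g=snap('scene');f=snap('top')
c=g['frame'][140:240,190:290]; d=f['frame'][120:220,350:450]
cv2.imwrite('pics/c4.png',np.hstack([cv2.resize(x,(400,400),interpolation=cv2.INTER_CUBIC) for x in (c,d)])[...,::-1])
cv2.imwrite('pics/s4.png',f['frame'][...,::-1])
o=get_obs();print(o['eef_pos'],o['ee_rot'][:,0],o['ee_rot'][:,2],o['gripper_width'])
E
```

```text
[0.45279063 0.17849116 0.18344428] [0.24248954 0.97015177 0.0020894 ] [-0.00182739  0.00261043 -0.99999492] 0.07235253474799418
```

View pics/c4.png

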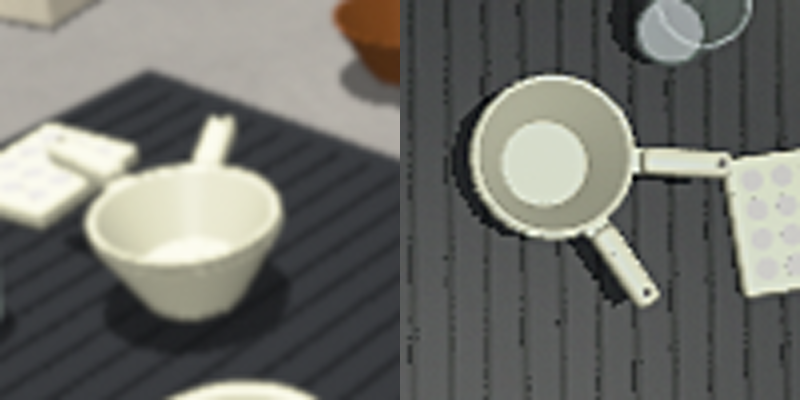

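View pics/s4.png

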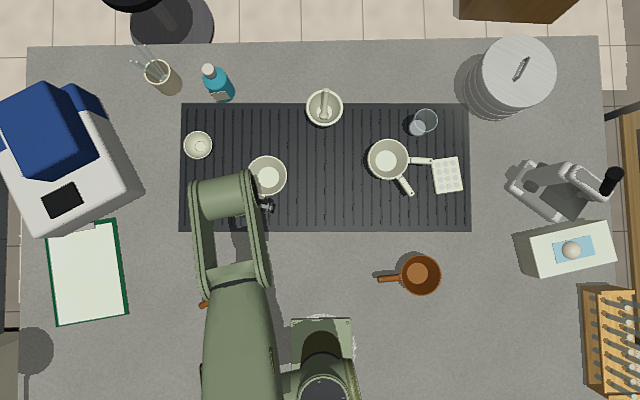

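```bash
python3 - <<'E'
from h import *
f=dict(np.load('top.npz'))
r,d=fitc(f,(355,431,130,205),.068,.073); print(r,d)
C=r[:2]
m=white(f,(355,431,130,205)); vv,uu=np.nonzero(m)
for nm,zt,lo,hi in(('mid',.079,-120,-60),('bot',.069,-175,-125)):
    H=rays(f,np.c_[uu,vv],zt)[:,:2]-C
    a=np.degrees(np.arctan2(H[:,1],H[:,0])); dd=np.hypot(*H.T); k=(dd>.075)&(dd<.128)&(a>lo)&(a<hi)
    print(nm,k.sum(),H[k].mean(0)+C,np.degrees(np.arctan2(*H[k].mean(0)[::-1])),dd[(a>lo)&(a<hi)].max())
W=cloud(f)
for nm,(u,v) in dict(mid=(421,161),bot=(405,186)).items(): print(nm,np.median(W[v-1:v+2,u-1:u+2,2]))
q=W[130:190,365:412].reshape(-1,3); dd=np.hypot(*(q[:,:2]-C).T)
rim=q[(dd>.058)&(dd<.063)&(q[:,2]<.1)&(q[:,2]>.05)]
A=np.c_[rim[:,:2]-C,np.ones(len(rim))]; s=np.linalg.lstsq(A,rim[:,2],rcond=None)[0]; print('rim plane',len(rim),s)
E
```

```text
[ 0.58577826 -0.2192593   0.06218237] {'n': 240, 'dmax': np.float64(0.13357576770673327), 'ang_c': np.float64(-122.97554984591407), 'ang_ax': np.float64(149.89583957387896), 'mu': array([ 0.53701394, -0.29441997]), 'off': array(-0.08948152)}
mid 104 [ 0.57752559 -0.32007657] -94.67966646736261 0.12699856640510032
bot 107 [ 0.49988571 -0.27210745] -148.3967544404493 0.1339550648499676
mid 0.08071998260682087
bot 0.06923278737719218
rim plane 198 [ 0.03189552 -0.0181093   0.06667245]
```

Emit:
play_rows(claw=[85, 85, 85, 85, 85, 85, 70, 70], dp=[[0.15, 0.05, -1], [0, 0, -1], [0, 0, -1], [0, 0, -1], [0, 0, -1], [0, 0, -1], [0, 0, -0.5], [0, 0, 0]], angular=[[0, 0, 0], [0, 0, 0], [0, 0, 0], [0, 0, 0], [0, 0, 0], [0, 0, 0], [0, 0, 0], [0, 0, 0]])

```text
t: 10.5
eef_pos: [0.458, 0.1737, 0.0511]
ee_rot: [[0.248, 0.969, 0.002], [0.969, -0.248, 0.001], [0.001, 0.002, -1.0]]
force: [0.2, -0.5, 0.9]
gripper_width: 0.0595
```

```bash
python3 - <<'E'
from h import *
g=snap('scene');f=snap('top')
c=g['frame'][170:290,310:430]; d=f['frame'][140:240,210:310]
cv2.imwrite('pics/c5.png',np.hstack([cv2.resize(x,(400,400),interpolation=cv2.INTER_CUBIC) for x in (c,d)])[...,::-1])
o=get_obs();print(o['eef_pos'],o['ee_rot'][:,0],o['ee_rot'][:,2],o['gripper_width'])
E
```

```text
[0.45889297 0.17407868 0.05210563] [0.24809142 0.96873421 0.00216171] [ 0.00407819  0.00118704 -0.99999098] 0.05965521700403094
```

View pics/c5.png

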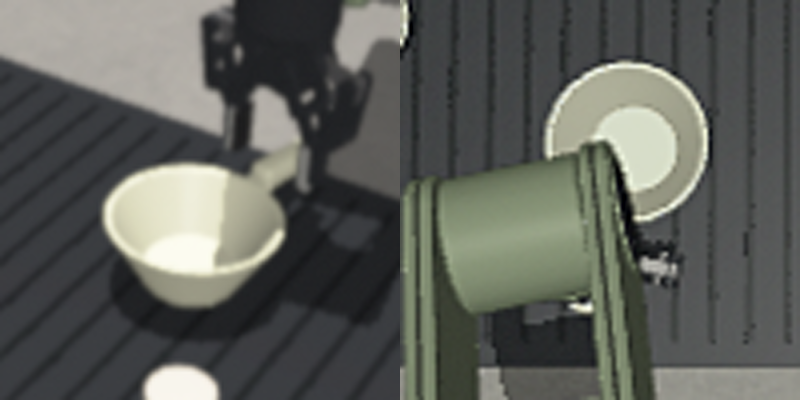

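Emit:
play_rows(claw=[70, 70, 70], dp=[[-0.25, 0.35, -0.3], [0, 0, -0.25], [0, 0, 0]], angular=[[0, 0, -0.1], [0, 0, 0], [0, 0, 0]])

```text
t: 10.98
eef_pos: [0.4549, 0.1821, 0.0422]
ee_rot: [[0.26, 0.966, 0.008], [0.966, -0.26, 0.002], [0.004, 0.007, -1.0]]
force: [-0.6, -0.0, -0.3]
gripper_width: 0.06
```

Emit:
play_rows(claw=[40, 30, 20, 10, 0, 0, 0, 0], dp=[[0, 0, 0], [0, 0, 0], [0, 0, 0], [0, 0, 0], [0, 0, 0], [0, 0, 0], [0, 0, 0], [0, 0, 0]], angular=[[0, 0, 0], [0, 0, 0], [0, 0, 0], [0, 0, 0], [0, 0, 0], [0, 0, 0], [0, 0, 0], [0, 0, 0]])

```text
t: 11.98
eef_pos: [0.4552, 0.1821, 0.0426]
ee_rot: [[0.26, 0.966, 0.008], [0.966, -0.26, 0.002], [0.004, 0.007, -1.0]]
force: [-0.8, -0.2, -0.0]
gripper_width: 0.0192
```

Emit:
play_rows(claw=[0, 0, 0, 0, 0, 0, 0, 0], dp=[[0, 0, 0.3], [0, 0, 0.5], [0, 0, 0.7], [0, 0, 0.8], [0, 0, 0.8], [0, 0, 0.8], [0, 0, 0.6], [0, 0, 0.2]], angular=[[0, 0, 0], [0, 0, 0], [0, 0, 0], [0, 0, 0], [0, 0, 0], [0, 0, 0], [0, 0, 0], [0, 0, 0]])

```text
t: 12.98
eef_pos: [0.4532, 0.1819, 0.1432]
ee_rot: [[0.26, 0.965, 0.006], [0.966, -0.26, 0.002], [0.004, 0.005, -1.0]]
force: [-0.5, -0.2, -3.3]
gripper_width: 0.0184
```

```bash
python3 - <<'E'
from h import *
g=snap('scene');f=snap('top')
c=g['frame'][130:270,310:450]; d=f['frame'][140:240,210:310]
cv2.imwrite('pics/c6.png',np.hstack([cv2.resize(x,(400,400),interpolation=cv2.INTER_CUBIC) for x in (c,d)])[...,::-1])
o=get_obs();print(o['eef_pos'],o['ee_rot'][:,0],o['ee_rot'][:,2],o['gripper_width'],o['force'],o['wrist_torque'])
E
```

```text
[0.45297421 0.18185354 0.14254149] [0.26038912 0.96549781 0.00338772] [ 0.00551672  0.00202089 -0.99998274] 0.01894871941862515 [ 0.05620244  0.45678893 -3.52788124] [0.04631208 0.28671689 0.00558747]
```

View pics/c6.png

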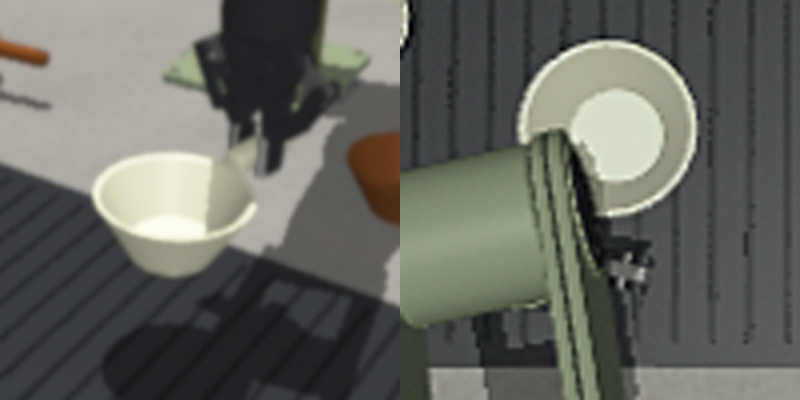

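```bash
cat >> h.py <<'E'
def floorfit(f,C,rad=.024):
    W=cloud(f).reshape(-1,3); k=(np.hypot(*(W[:,:2]-C).T)<rad)&(W[:,2]<.5)
    q=W[k]; A=np.c_[q[:,:2]-C,np.ones(len(q))]; s=np.linalg.lstsq(A,q[:,2],rcond=None)[0]
    res=q[:,2]-A@s; k2=abs(res)<.004; s=np.linalg.lstsq(A[k2],q[k2,2],rcond=None)[0]
    return len(q),s,res.std()
E
python3 - <<'E'
from h import *
f=dict(np.load('top.npz'))
for z in (.156,.160): print(fitc(f,(235,285,140,194),z,.065)[0])
print('held floor',floorfit(f,np.array([.542,.157])))
print('stack floor',floorfit(f,np.array([.5858,-.2193])))
g=dict(np.load('scene.npz'))
print('held floor scene',floorfit(g,np.array([.542,.157]),.022))
print('stack floor scene',floorfit(g,np.array([.5858,-.2193]),.022))
o=get_obs();print(o['eef_pos'])
E
```

```text
[0.54793259 0.1518386  0.05698916]
[0.54738662 0.15128056 0.05677293]
held floor (204, array([-0.00467912, -0.03545825,  0.11458804]), np.float64(0.0020565015865099848))
stack floor (175, array([-0.00086184, -0.00880282,  0.0245696 ]), np.float64(0.002434561461079284))
held floor scene (222, array([-0.23558309, -0.13695346,  0.00600561]), np.float64(0.04125856926678267))
stack floor scene (23, array([0.04913259, 0.08131214, 0.02516498]), np.float64(0.001093942279373634))
[0.45297421 0.18185354 0.14254149]
```

```bash
cat >> h.py <<'E'
def arcfit(f,c0,z,R=.062,gap=.006):
    # bright rim edge along radial lines about c0, fixed radius fit
    from scipy.optimize import least_squares
    im=f['frame'].astype(np.float32).min(-1); P=[]
    for a in np.radians(np.arange(0,360,3)):
        rr=np.arange(R-gap*1.7,R+gap*1.7,.0005); X=np.c_[c0[0]+rr*np.cos(a),c0[1]+rr*np.sin(a),np.full(len(rr),z)]
        uv=proj(f,X).astype(np.float32); v=cv2.remap(im,uv[:,0].reshape(1,-1),uv[:,1].reshape(1,-1),cv2.INTER_LINEAR)[0]
        d=np.diff(v); i=np.argmin(d)
        if v[max(0,i-4):i+1].max()>150 and v[i:i+6].min()<100: P.append(X[i,:2])
    P=np.array(P)
    r=least_squares(lambda x:np.hypot(P[:,0]-x[0],P[:,1]-x[1])-x[2],[*c0,R],loss='soft_l1',f_scale=.001)
    r2=least_squares(lambda x:np.hypot(P[:,0]-x[0],P[:,1]-x[1])-.063,c0,loss='soft_l1',f_scale=.001)
    return len(P),r.x,r2.x
E
python3 - <<'E'
from h import *
f=dict(np.load('top.npz'))
print(arcfit(f,[.5424,.1564],.158,gap=.01))
print(arcfit(f,[.5858,-.2193],.068,gap=.008))
E
```

```text
(92, array([0.54329959, 0.15665186, 0.06241874]), array([0.5429711 , 0.15695049]))
(98, array([ 0.58609551, -0.21895212,  0.06308213]), array([ 0.58611632, -0.21893836]))
```

Emit:
play_rows(claw=[0, 0, 0, 0, 0, 0, 0, 0], dp=[[0, -0.3, 0], [0.1, -0.6, 0.05], [0.1, -0.8, 0.05], [0.15, -0.9, 0.05], [0.15, -0.9, 0.05], [0.15, -0.9, 0], [0.15, -0.9, 0], [0.15, -0.9, 0]], angular=[[0, 0, 0], [0, 0, -0.1], [0, 0, -0.1], [0, 0, -0.1], [0, 0, -0.1], [0, 0, -0.1], [0, 0, -0.1], [0, 0, -0.1]])

```text
t: 14.08
eef_pos: [0.4696, 0.0474, 0.1434]
ee_rot: [[0.347, 0.938, -0.002], [0.938, -0.347, -0.001], [-0.002, -0.002, -1.0]]
force: [0.2, 0.1, -2.9]
gripper_width: 0.0197
```

Emit:
play_rows(claw=[0, 0, 0, 0, 0, 0, 0, 0], dp=[[0.15, -0.9, 0], [0.15, -0.9, 0], [0.15, -0.9, 0], [0.15, -0.9, 0], [0.15, -0.9, 0], [0.15, -0.9, 0], [0.15, -0.8, 0], [0.15, -0.6, 0]], angular=[[0, 0, -0.1], [0, 0, -0.1], [0, 0, -0.1], [0, 0, -0.1], [0, 0, -0.1], [0, 0, -0.1], [0, 0, -0.1], [0, 0, -0.1]])

```text
t: 15.08
eef_pos: [0.4905, -0.1029, 0.1413]
ee_rot: [[0.449, 0.893, -0.008], [0.893, -0.449, -0.003], [-0.006, -0.006, -1.0]]
force: [-0.3, 0.1, -2.9]
gripper_width: 0.019
```

Emit:
play_rows(claw=[0, 0, 0, 0, 0, 0], dp=[[0.15, -0.7, 0], [0.15, -0.7, 0], [0.15, -0.7, 0], [0.15, -0.7, 0], [0.1, -0.5, 0], [0, 0, 0]], angular=[[0, -0.03, -0.1], [0, -0.03, -0.1], [0, 0, -0.1], [0, 0, 0], [0, 0, 0], [0, 0, 0]])

```text
t: 15.82
eef_pos: [0.5056, -0.1743, 0.1411]
ee_rot: [[0.484, 0.875, -0.001], [0.875, -0.484, -0.003], [-0.003, 0.0, -1.0]]
force: [-0.2, 0.9, -3.7]
gripper_width: 0.0192
```

```bash
python3 - <<'E'
from h import *
g=snap('scene');f=snap('top')
c=g['frame'][100:260,170:330]; d=f['frame'][110:210,340:440]
cv2.imwrite('pics/c7.png',np.hstack([cv2.resize(x,(400,400),interpolation=cv2.INTER_CUBIC) for x in (c,d)])[...,::-1])
o=get_obs();print(o['eef_pos'],o['ee_rot'][:,0],o['ee_rot'][:,2],o['gripper_width'],o['force'])
x=o['ee_rot'][:,0]; yaw=np.arctan2(x[1],x[0]); a=yaw-np.radians(74.9)-np.radians(15.6)
C=o['eef_pos'][:2]+.0934*np.array([np.cos(a),np.sin(a)]); print('pred C',C)
print(arcfit(f,C,o['eef_pos'][2]-.0426+.058,gap=.01))
print(floorfit(f,C))
E
```

```text
[ 0.50521908 -0.17334575  0.14089513] [ 0.48332116  0.8754396  -0.00248184] [-0.0016092  -0.00194653 -0.99999681] 0.0188872155757146 [ 0.19484432  0.06095089 -2.84489282]
pred C [ 0.58658834 -0.21919991]
(51, array([ 0.58470909, -0.2195326 ,  0.06371452]), array([ 0.58558348, -0.21967141]))
(0, array([0., 0., 0.]), np.float64(nan))
  ret = _var(a, axis=axis, dtype=dtype, out=out, ddof=ddof,
  arrmean = um.true_divide(arrmean, div, out=arrmean,
  ret = ret.dtype.type(ret / rcount)
```

View pics/c7.png

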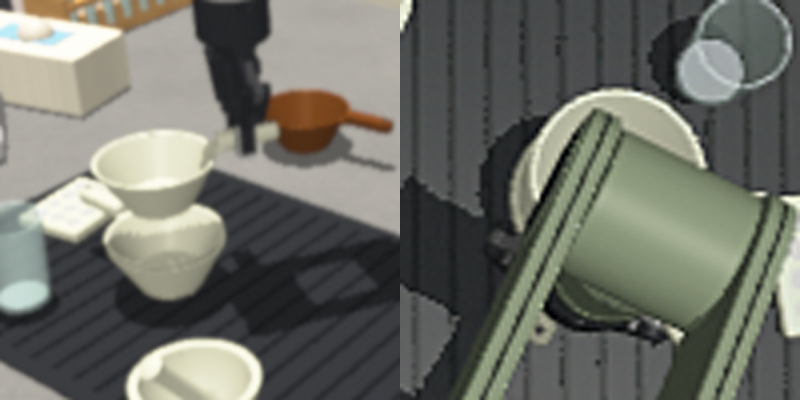

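Emit:
play_rows(claw=[0, 0, 0, 0, 0, 0], dp=[[0, 0, -0.4], [0, 0, -0.6], [0, 0, -0.7], [0, 0, -0.6], [0, 0, -0.4], [0, 0, 0]], angular=[[0, 0, 0], [0, 0, 0], [0, 0, 0], [0, 0, 0], [0, 0, 0], [0, 0, 0]])

```text
t: 16.68
eef_pos: [0.5035, -0.1709, 0.0813]
ee_rot: [[0.482, 0.876, -0.005], [0.876, -0.482, 0.0], [-0.002, -0.005, -1.0]]
force: [0.2, -0.5, -3.2]
gripper_width: 0.0192
```

Emit:
play_rows(claw=[0, 0, 0], dp=[[0.07, -0.1, -0.3], [0, 0, -0.25], [0, 0, 0]], angular=[[0, 0, 0], [0, 0, 0], [0, 0, 0]])

```text
t: 17.05
eef_pos: [0.5059, -0.1737, 0.0704]
ee_rot: [[0.482, 0.876, -0.003], [0.876, -0.482, -0.001], [-0.002, -0.003, -1.0]]
force: [0.1, -0.4, -3.0]
gripper_width: 0.0188
```

Emit:
play_rows(claw=[0, 0, 0], dp=[[0, 0, -0.15], [0, 0, -0.12], [0, 0, 0]], angular=[[0, 0, 0], [0, 0, 0], [0, 0, 0]])

```text
t: 17.42
eef_pos: [0.5064, -0.1739, 0.0653]
ee_rot: [[0.482, 0.876, -0.002], [0.876, -0.482, -0.001], [-0.002, -0.001, -1.0]]
force: [-0.1, 0.2, -3.1]
gripper_width: 0.0194
```

Emit:
play_rows(claw=[0, 0, 0, 0], dp=[[0, 0, -0.1], [0, 0, -0.08], [0, 0, -0.05], [0, 0, 0]], angular=[[0, 0, 0], [0, 0, 0], [0, 0, 0], [0, 0, 0]])

```text
t: 17.92
eef_pos: [0.5069, -0.174, 0.0633]
ee_rot: [[0.482, 0.876, -0.001], [0.876, -0.482, -0.002], [-0.002, -0.0, -1.0]]
force: [-1.5, 1.5, 0.1]
gripper_width: 0.0191
```

Emit:
play_rows(claw=[0, 24, 28, 34, 42, 55, 60, 60], dp=[[-0.05, 0.03, -0.04], [0, 0, 0], [0, 0, 0], [0, 0, 0], [0, 0, 0], [0, 0, 0], [0, 0, 0], [0, 0, 0]], angular=[[0, 0, 0], [0, 0, 0], [0, 0, 0], [0, 0, 0], [0, 0, 0], [0, 0, 0], [0, 0, 0], [0, 0, 0]])

```text
t: 18.92
eef_pos: [0.5084, -0.1749, 0.0634]
ee_rot: [[0.482, 0.876, 0.005], [0.876, -0.482, -0.005], [-0.002, 0.006, -1.0]]
force: [-0.2, 0.5, 0.5]
gripper_width: 0.051
```

```bash
python3 - <<'E'
from h import *
g=snap('scene')
c=g['frame'][130:250,180:300]
cv2.imwrite('pics/c8.png',cv2.resize(c,(500,500),interpolation=cv2.INTER_CUBIC)[...,::-1])
o=get_obs();print(o['eef_pos'],o['gripper_width'],o['force'])
E
```

```text
[ 0.50842919 -0.17485715  0.06341634] 0.051391916774606465 [-0.29404807  0.06796285  1.01881434]
```

View pics/c8.png

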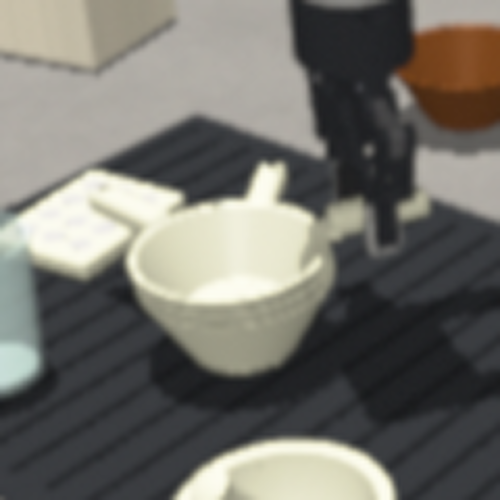

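Released, and the rims look evenly stepped. I'll rise straight up and then back away to clear the view.

Emit:
play_rows(claw=[60, 60, 60, 60, 60, 60, 60, 60], dp=[[0, 0, 0.3], [0, 0, 0.5], [0, 0, 0.8], [0, 0, 1], [0, 0, 1], [-0.3, 1, 1], [-0.5, 1, 0.5], [-0.5, 1, 0]], angular=[[0, 0, 0], [0, 0, 0], [0, 0, 0], [0, 0, 0], [0, 0, 0], [0, 0, 0], [0, 0, 0], [0, 0, 0]])

```text
t: 19.98
eef_pos: [0.4845, -0.1156, 0.177]
ee_rot: [[0.484, 0.875, 0.014], [0.875, -0.484, -0.009], [-0.001, 0.017, -1.0]]
force: [-0.6, -0.3, -0.1]
gripper_width: 0.051
```

Emit:
play_rows(claw=[60, 60, 60, 60, 60, 60, 60, 60], dp=[[-0.2, 1, 0], [-0.2, 1, 0], [-0.2, 1, 0], [0, 1, 0], [0, 1, 0], [0, 1, 0], [0, 1, 0], [0, 0, 0]], angular=[[0, 0, 0], [0, 0, 0], [0, 0, 0], [0, 0, 0], [0, 0, 0], [0, 0, 0], [0, 0, 0], [0, 0, 0]])

```text
t: 20.98
eef_pos: [0.4671, 0.0357, 0.1741]
ee_rot: [[0.48, 0.877, 0.008], [0.877, -0.48, -0.007], [-0.002, 0.011, -1.0]]
force: [0.0, -0.8, -0.2]
gripper_width: 0.0514
```

```bash
python3 - <<'E'
from h import *
g=snap('scene');f=snap('top')
c=g['frame'][140:240,190:290]; d=f['frame'][115:215,345:445]
cv2.imwrite('pics/c9.png',np.hstack([cv2.resize(x,(400,400),interpolation=cv2.INTER_CUBIC) for x in (c,d)])[...,::-1])
cv2.imwrite('pics/t9.png',f['frame'][...,::-1])
n,C,C2=arcfit(f,[.586,-.219],.078,gap=.008); print(n,C,C2); C=C[:2]
print('floor',floorfit(f,C))
m=white(f,(345,431,120,215)); vv,uu=np.nonzero(m)
E=[]
for nm,zt,lo,hi in(('third',.089,130,172),('mid',.079,-118,-70),('bot',.069,-170,-125)):
    H=rays(f,np.c_[uu,vv],zt)[:,:2]-C
    a=np.degrees(np.arctan2(H[:,1],H[:,0])); dd=np.hypot(*H.T); k=(dd>.078)&(dd<.128)&(a>lo)&(a<hi)
    an=np.arctan2(*H[k].mean(0)[::-1]); print(nm,k.sum(),np.degrees(an),dd[(a>lo)&(a<hi)].max()); E.append(.135*np.array([np.cos(an),np.sin(an)]))
print([np.linalg.norm(E[i]-E[j]) for i,j in((0,1),(0,2),(1,2))])
E
```

```text
81 [ 0.58631352 -0.2192367   0.06359881] [ 0.58671078 -0.21936366]
floor (180, array([-0.00251289,  0.01485006,  0.0349741 ]), np.float64(0.002089660382672075))
third 104 150.86253271113767 0.1324130714758133
mid 101 -94.75692733129104 0.12709640038666478
bot 102 -148.6207546442421 0.13443149485215836
[np.float64(0.226928141458974), np.float64(0.13605298867840687), np.float64(0.12229146959860604)]
```

View pics/c9.png

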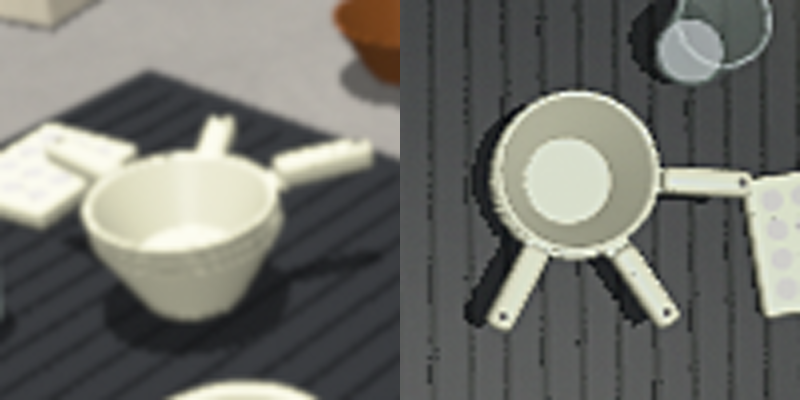

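View pics/t9.png

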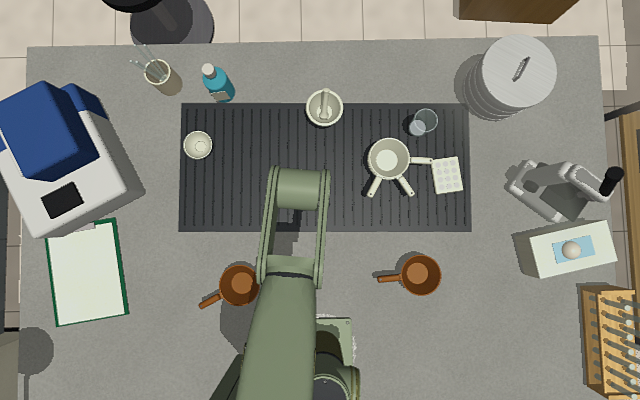

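The stack stands at (389,158) in the top view. The third's inner floor is at z≈35 mm (34 expected), the handles are fanned at 151°, -149° and -95°, and the mortar, dish, plate and beaker have not moved. Handing in.

```bash
python3 -c "
from bench import *
print(hand_in())"
```

```text
the job is handed in; nothing more can be done
None
```

The three casseroles are nested on the mat and the job was handed in at about 21 s of the 51 s allowed. I swung the middle casserole's handle aside with the closed fingers until the bowl dropped level. I then gripped the third by its handle, set it into the middle one and let go, and backed the arm away.

Last checks, all from the camera images:
- **Home:** The third's inner floor is at z ≈ 35 mm (34 expected) and level within about 1°, which is at the noise of the measurement. Before the third went in, the middle's floor was at 24.6 mm (24 expected) and level within about 0.5°.
- **Axes:** The third's rim is centred within about 1 mm of where the middle's was.
- **Handles:** They point at about 151° (third), −149° (bottom) and −95° (middle). Outer ends 136 mm apart (third–bottom), 122 mm (bottom–middle) and 227 mm (third–middle), where 103 mm is needed.
- **Bystanders:** The mortar, dish, spot plate and beaker look unmoved in the top view. I compared them by eye and did not re-measure them.

**One disagreement:** before the third went in, a rough depth fit of the middle's rim suggested about 2° of tilt. The floor fit and the handle heights (within 2 mm of nominal) did not bear that out, so I put it down to noisy depth readings at the rim's edge.

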